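Sort turned tool handles by length into their trays

ROBOT

A 6-joint arm with a two-finger parallel gripper is mounted at the origin on the work surface. World frame = base frame: x ahead of the robot, y to its left, z up, the work surface at z = 0. Lengths are in m, angles in rad, forces in N, time in s.
With the tool pointing down it reaches from about 0.25 to 0.775 m from the base axis. Payload 4 kg.
Tool frame: the origin (TCP) lies between the finger pads; the fingertips stand 11 mm ahead of it and the grasp point (between the pads) lies 8 mm behind it (robot.tip_extent is the z of the fingertips in the tool frame, in m); z points along the fingers, y is the line along which they close (so a half turn about z gives the same grasp; the last joint's range is limited). The gripper opens to 94 mm and grips with 3 to 60 N. Pads are 16 mm wide; open, the fingers measure 119 mm over their backs; the gripper's body (75 mm by 177 mm) begins 78 mm behind the grasp point.
Start: joints at [-1.228, 0.087, 1.371, -0, 1.684, -0.103], TCP at [0.237, -0.496, 0.217] pointing down, gripper open.
Joint ranges: [-3.1, 3.1], [-0.76, 2.03], [0.27, 2.55], [-1.08, 4.22], [0.17, 2.65], [-2.57, 2.57]. Speed limits (rad/s): [2.79, 2.79, 3.14, 3.14, 3.14, 3.14].

INTERFACE

Orientations are given as [roll, pitch, yaw] about the fixed x, y, z axes, in that order (R = Rz(yaw) Ry(pitch) Rx(roll)).
In Python, from bench import robot, imaging gives the robot as it stands.
- The arm moves only by the shell command python3 -m pendant 'ROWS'. ROWS is JSON, a list of rows, each a list of 7 numbers: the shift along the world's x, y, z in cm, then the turn, a rotation vector about the world's x, y, z in degrees, then the opening, from 0 (shut) to 1 (fully open). In form: [[dx, dy, dz, ax, ay, az, jaw], ...]. A call has 1 to 8 rows; each row shifts and turns the commanded pose from where the row before left it; what a row does not reach is not made up. A row lasts 1/10 s, in which the tool goes at most 50 mm and 8.59 degrees, less where a joint would pass 70% of its speed; a pose out of reach is approached as far as the arm can. A call is refused whole if a number of a shift passes 5 or a number of a turn 8.59, either way. A call with a gripper value outside its range is refused whole. The fingers move at their own pace and stop on an object; the grip force is fixed at half the most. Time passes only in rows, so rows that do not move let the fingers close. It gives the time, the measured TCP pose, the force, the opening and the grip force at its end, in the units of the state.
- robot.get_obs(): the state, without advancing time (a new reading comes with each control period).
- imaging.snapshot(name): name is "side" or "top"; returns the picture (480x640x3 uint8, red, green, blue); there is no depth.
- imaging.camera_params(name): a dict with "camera_matrix" (3x3 intrinsics, pixels), "k1" (the pictures are not rectified: a ray, as slopes to the right and down, at radius r is drawn at 1 + k1 r^2 times it, then the intrinsics apply), "R" (3x3) and "t" (3): a world point X has camera coordinates R X + t. Camera axes: x right, y down, z forward; pixel columns grow to the right and rows downward; lengths in m; the calibration is good to about 2 mm. A picture is of the moment at which its call begins. camera_params takes no time and is no camera call.
- robot.close_job(): hands the job in; it is judged then, once.
The state is a dict: "time": time; "joint_positions": joint angles; "qvel": joint speeds; "joint_torque": joint torques, N m; "tool_pos": TCP position; "ee_rot": TCP orientation; "wrist_force": force on the tool from outside, world axes, zero at the start; "wrist_torque": the same for the moment, N m; "width": finger opening in m; "finger_force": force on a finger pad.
Only numpy, scipy, OpenCV 4.12 (cv2) and the standard library are available. Lean on these libraries where they do the work, as an engineer would, in place of code of your own. Each camera call takes 0.05 s, during which the arm holds its last target. There are 200 camera calls.

TASK

The four turned tool handles lying loose on the bench come in three lengths: sort them into the three blue-floored trays, each in the tray that is just wide enough for its length, lying flat on the tray floor and straight across it, side by side and not stacked. One short and one medium handle already lie in their trays and must end up lying there just as properly. Do not knock over or push away the other things on the bench.

Things in the scene. Friction and masses are not known exactly. Their poses are not given: they have to be found in the camera images.
- long_1: long tool handle: pale beech octagonal bar, 22 mm across the flats (it does not roll), 120 mm long overall including a 16 mm brass ferrule (18 mm diameter) on its +x end; about 66 g. Origin at the middle of its axis, x along its length (11 mm above whatever it lies on). Starts lying flat on the bench at any yaw.
- long_2: long tool handle: pale beech octagonal bar, 22 mm across the flats (it does not roll), 120 mm long overall including a 16 mm brass ferrule (18 mm diameter) on its +x end; about 66 g. Origin at the middle of its axis, x along its length (11 mm above whatever it lies on). Starts lying flat on the bench at any yaw.
- medium_1: medium tool handle: pale beech octagonal bar, 22 mm across the flats (it does not roll), 95 mm long overall including a 16 mm brass ferrule (18 mm diameter) on its +x end; about 52 g. Origin at the middle of its axis, x along its length (11 mm above whatever it lies on). Starts lying flat on the bench at any yaw.
- medium_2: medium tool handle: pale beech octagonal bar, 22 mm across the flats (it does not roll), 95 mm long overall including a 16 mm brass ferrule (18 mm diameter) on its +x end; about 52 g. Origin at the middle of its axis, x along its length (11 mm above whatever it lies on). Starts already lying across its tray, in the tray's +x half, its middle 20 to 60 mm from the tray's centre.
- short_1: short tool handle: pale beech octagonal bar, 22 mm across the flats (it does not roll), 70 mm long overall including a 16 mm brass ferrule (18 mm diameter) on its +x end; about 38 g. Origin at the middle of its axis, x along its length (11 mm above whatever it lies on). Starts lying flat on the bench at any yaw.
- short_2: short tool handle: pale beech octagonal bar, 22 mm across the flats (it does not roll), 70 mm long overall including a 16 mm brass ferrule (18 mm diameter) on its +x end; about 38 g. Origin at the middle of its axis, x along its length (11 mm above whatever it lies on). Starts already lying across its tray, in the tray's -x half, its middle 20 to 60 mm from the tray's centre.
- tray_short: fixed shallow tray for the short handles: plywood walls, blue floor, standing on the bench. Inside 160 mm along its x (the row) by 84 mm along its y (short handle length + 14 mm), handles lie along its y; walls 8 mm thick, 18 mm high; floor 6 mm thick. Origin at the centre of its underside, on the bench. Yaw stays within 0.15 rad; which of the three places it stands in varies.
- tray_medium: fixed shallow tray for the medium handles: plywood walls, blue floor, standing on the bench. Inside 160 mm along its x (the row) by 109 mm along its y (medium handle length + 14 mm), handles lie along its y; walls 8 mm thick, 18 mm high; floor 6 mm thick. Origin at the centre of its underside, on the bench. Yaw stays within 0.15 rad; which of the three places it stands in varies.
- tray_long: fixed shallow tray for the long handles: plywood walls, blue floor, standing on the bench. Inside 160 mm along its x (the row) by 134 mm along its y (long handle length + 14 mm), handles lie along its y; walls 8 mm thick, 18 mm high; floor 6 mm thick. Origin at the centre of its underside, on the bench. Yaw stays within 0.15 rad; which of the three places it stands in varies.
- finial: turned wooden finial standing upright, 32 mm diameter, 53 mm high. Bystander; origin at the centre of its underside.
- chuck: steel drill chuck standing upright, 37 mm diameter, 56 mm high. Bystander; origin at the centre of its underside.
- sanding_block: cork sanding block with red sole lying flat, 41 x 76 x 26 mm. Bystander; origin at the centre of its underside.
- glue: yellow glue bottle with red cap standing upright, 48 mm diameter, 125 mm high. Bystander; origin at the centre of its underside.
- bowl: turned wooden bowl, 116 mm rim diameter, 45 mm high. Bystander; origin at the centre of its underside.
- screwdriver: red-handled screwdriver lying, 200 mm long, behind the trays; origin at about its middle, x along it. Bystander.
- tape: white roll of tape lying flat, 80 mm diameter, 24 mm high. Bystander; origin at the centre of its underside.
Mind the look-alikes: they are no part of the job. What is shaped like the short_2 but black is not meant.

How it is judged:
At the end, for the whole second after the job is handed in: Each of the six handles lies at rest (under 20 mm/s) flat on the floor of the tray for its own length: its middle within 12 mm of the tray's lengthwise centre line and within 72 mm of the tray's centre along the row, 12 to 21 mm above the bench, its axis within 0.3 rad of straight across the tray (x of long_1 in the frame of tray_long between -0.072 and 0.072 m and y of long_1 in the frame of tray_long between -0.012 and 0.012 m and z of long_1 in the frame of tray_long between 0.012 and 0.021 m and angle between the x axis of each of long_1, long_2 and the y axis of tray_long, either way round below 0.3 rad and linear speed of each of long_1, long_2, medium_1, medium_2, short_1, short_2 below 0.02 m/s and x of long_2 in the frame of tray_long between -0.072 and 0.072 m and y of long_2 in the frame of tray_long between -0.012 and 0.012 m and z of long_2 in the frame of tray_long between 0.012 and 0.021 m and x of medium_1 in the frame of tray_medium between -0.072 and 0.072 m and y of medium_1 in the frame of tray_medium between -0.012 and 0.012 m and z of medium_1 in the frame of tray_medium between 0.012 and 0.021 m and angle between the x axis of each of medium_1, medium_2 and the y axis of tray_medium, either way round below 0.3 rad and x of medium_2 in the frame of tray_medium between -0.072 and 0.072 m and y of medium_2 in the frame of tray_medium between -0.012 and 0.012 m and z of medium_2 in the frame of tray_medium between 0.012 and 0.021 m and x of short_1 in the frame of tray_short between -0.072 and 0.072 m and y of short_1 in the frame of tray_short between -0.012 and 0.012 m and z of short_1 in the frame of tray_short between 0.012 and 0.021 m and angle between the x axis of each of short_1, short_2 and the y axis of tray_short, either way round below 0.3 rad and x of short_2 in the frame of tray_short between -0.072 and 0.072 m and y of short_2 in the frame of tray_short between -0.012 and 0.012 m and z of short_2 in the frame of tray_short between 0.012 and 0.021 m); the robot touches nothing.
It fails at once if one of the bystanders (finial, chuck, sanding block, glue, bowl, screwdriver, tape) is pushed more than 25 mm (distance of any of finial, chuck, sanding_block, glue, bowl, screwdriver, tape from where it was at the start of the episode above 0.025 m).
It fails at once if a standing bystander (finial, chuck, glue, bowl) is tipped over (angle between any of finial, chuck, glue, bowl's own z axis and vertical above 0.5 rad).
It also fails if it takes over 72 s, if anything falls off the work surface, if the arm or the gripper's body presses on something with over 40 N, if the wrist force passes 120 N, or if a joint passes its speed limit or range.

## Working session

There is one attempt and no reset: what is moved stays moved. The work goes in short steps, Python scripts to look and compute and a shell command to move; the robot and the scene stay as the last step left them, time stands still between calls to the robot, and variables do not carry over. Pictures are saved under pics/ and viewed, at most 10 in all, crops included, and the job is handed in when it is done.

```bash
ls; mkdir -p pics
python3 - <<'E'
from bench import robot, imaging
import cv2, numpy as np
np.set_printoptions(precision=4,suppress=True)
for n in ("top","side"):
    im=imaging.snapshot(n); cv2.imwrite(f"pics/{n}0.png",im[...,::-1])
    p=imaging.camera_params(n); print(n,p)
o=robot.get_obs(); print({k:o[k] for k in("time","tool_pos","ee_rot","width")})
E
```

```text
pics
top {'camera_matrix': array([[527.8374,   0.    , 326.4346],
       [  0.    , 527.8374, 234.7919],
       [  0.    ,   0.    ,   1.    ]]), 'k1': -0.09143945195975609, 'R': array([[-0.0058, -1.    ,  0.0054],
       [-0.9962,  0.0053, -0.0864],
       [ 0.0863, -0.0058, -0.9962]]), 't': array([0.0505, 0.5614, 1.1618])}
side {'camera_matrix': array([[505.8636,   0.    , 324.2842],
       [  0.    , 505.8636, 223.2826],
       [  0.    ,   0.    ,   1.    ]]), 'k1': -0.0438712884992111, 'R': array([[-0.9637, -0.267 ,  0.0062],
       [-0.1608,  0.5617, -0.8116],
       [ 0.2132, -0.7831, -0.5842]]), 't': array([0.5163, 0.11  , 1.1099])}
{'time': 0.1, 'tool_pos': array([ 0.237 , -0.4958,  0.2154]), 'ee_rot': array([-3.1396, -0.0002,  0.4458]), 'width': 0.09416338264823877}
```

View pics/top0.png

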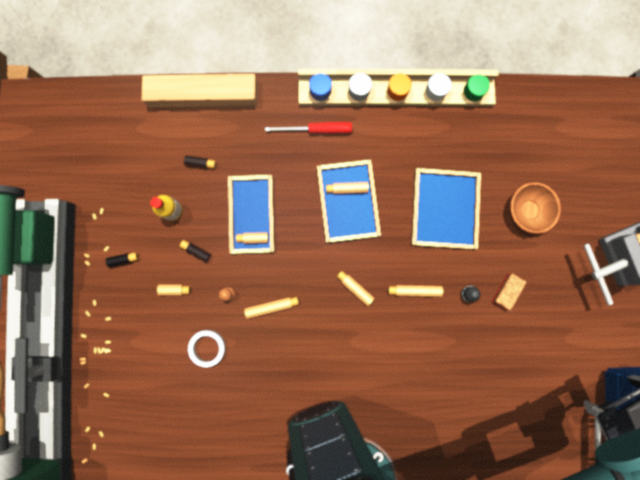

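View pics/side0.png

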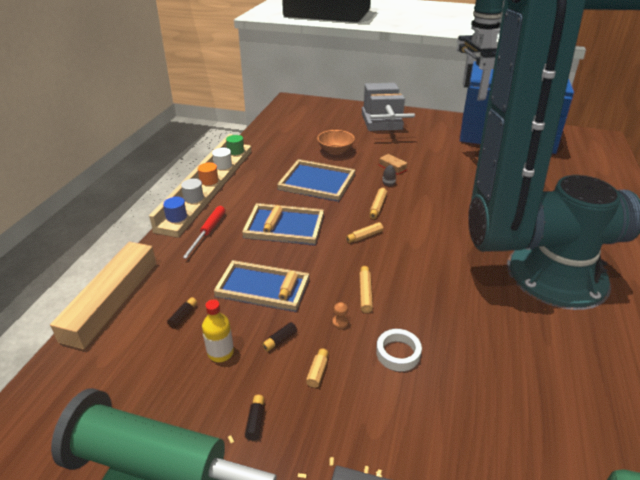

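The top view shows loose handles at about (173,290) short, (271,307) long, (356,288) medium and (416,291) long. The trays are short (251,213), medium (349,200) and long (447,208), and the black look-alikes are at (200,162), (195,250) and (120,260). The side view shows the same things unobstructed.

```bash
cat > vis.py <<'E'
from bench import robot, imaging
import cv2, numpy as np
np.set_printoptions(precision=4,suppress=True)
P={n:imaging.camera_params(n) for n in("top","side")}
def rays(n,px):
    p=P[n]; d=np.array([p["k1"],0,0,0])
    u=cv2.undistortPoints(np.float64(px).reshape(-1,1,2),p["camera_matrix"],d)[:,0]
    return -p["R"].T@p["t"], np.c_[u,np.ones(len(u))]@p["R"]
def plane(n,px,z):
    c,d=rays(n,px); return c+d*((z-c[2])/d[:,2])[:,None]
def tri(a,b):  # top px, side px -> point, miss
    (c1,d1),(c2,d2)=rays("top",[a]),rays("side",[b]); d1,d2=d1[0],d2[0]
    s=np.linalg.lstsq(np.c_[d1,-d2],c2-c1,rcond=None)[0]
    x,y=c1+s[0]*d1,c2+s[1]*d2; return (x+y)/2,np.linalg.norm(x-y)
def proj(n,X):
    p=P[n]; return cv2.projectPoints(np.float64(X).reshape(-1,1,3),cv2.Rodrigues(p["R"])[0],p["t"],p["camera_matrix"],np.array([p["k1"],0,0,0,0]))[0][:,0]
def masks(im):
    h=cv2.cvtColor(im,cv2.COLOR_RGB2HSV)
    return cv2.inRange(h,(12,70,110),(30,255,255)), cv2.inRange(h,(100,120,50),(125,255,255))
def blobs(m,lo):
    out=[]
    for c in cv2.findContours(m,cv2.RETR_EXTERNAL,cv2.CHAIN_APPROX_NONE)[0]:
        if cv2.contourArea(c)>lo:
            k=np.zeros_like(m); cv2.drawContours(k,[c],-1,255,-1); M=cv2.moments(k,True)
            out.append((np.array([M["m10"],M["m01"]])/M["m00"],c))
    return out
def handle(c,n,z=.011):  # blob contour -> axis centre, yaw, length, width on plane z
    X=plane(n,c[:,0]+0.,z)[:,:2]
    (x,y),(w,h),a=cv2.minAreaRect(np.float32(X*1000))
    if w<h: w,h,a=h,w,a+90
    return np.r_[x/1000,y/1000],np.deg2rad(a)%np.pi,w,h
E
python3 - <<'E'
from vis import *
for n in("top","side"):
    im=cv2.imread(f"pics/{n}0.png")[...,::-1].copy(); w,b=masks(im)
    cv2.imwrite(f"pics/m_{n}.png",np.hstack([cv2.resize(w,(400,300)),cv2.resize(b,(400,300))]))
    for nm,m,z in(("wood",w,.011),("blue",b,.006)):
        for c,k in blobs(m,60 if nm=="wood" else 900):
            if cv2.contourArea(k)<12000 : p,a,l,h=handle(k,n,z); print(n,nm,c.round(1),p,"yaw %.3f len %.0f wid %.0f"%(a,l,h))
E
```

```text
top wood [  1.8 422.5] [0.1323 0.7997] yaw 3.139 len 60 wid 10
top wood [  1.3 380.8] [0.2248 0.8001] yaw 0.010 len 83 wid 10
top wood [101.3 350.1] [0.3027 0.559 ] yaw 1.583 len 42 wid 18
top wood [270.7 306.9] [0.4007 0.1731] yaw 1.818 len 130 wid 28
top wood [225.2 293.3] [0.4326 0.2763] yaw 2.520 len 30 wid 24
top wood [415.7 290.4] [ 0.4354 -0.1536] yaw 1.528 len 130 wid 28
top wood [172.2 289.4] [0.4401 0.3973] yaw 1.570 len 80 wid 29
top wood [510.5 291.3] [ 0.4317 -0.3728] yaw 2.572 len 80 wid 44
top wood [355.3 288. ] [ 0.4427 -0.016 ] yaw 0.831 len 104 wid 28
top wood [132.3 256.4] [0.5158 0.4921] yaw 1.842 len 24 wid 22
top wood [183.7 244.1] [0.5428 0.3732] yaw 2.681 len 22 wid 22
top wood [165.3 206.3] [0.6311 0.4186] yaw 2.726 len 57 wid 55
top wood [535.2 207.4] [ 0.624  -0.4374] yaw 1.574 len 120 wid 115
top wood [250.5 213.8] [0.6129 0.2203] yaw 0.031 len 184 wid 107
top wood [446.2 208.3] [ 0.6233 -0.2288] yaw 3.071 len 185 wid 159
top wood [348.3 200.6] [ 0.6418 -0.0034] yaw 0.116 len 186 wid 132
top wood [210.6 163. ] [0.7308 0.3142] yaw 0.018 len 24 wid 21
top wo
[... 1464 characters left out ...]
48] yaw 2.591 len 89 wid 61
side wood [211.5 176.8] [ 0.9215 -0.1671] yaw 1.542 len 410 wid 111
side wood [336.3 138.4] [ 0.6324 -0.4866] yaw 1.218 len 119 wid 116
side wood [586.5 116.1] [-0.1896 -0.9378] yaw 1.297 len 266 wid 27
side wood [625.5  24.1] [-0.6    -2.3765] yaw 1.316 len 846 wid 49
side wood [615.7  21.9] [-0.5445 -2.4019] yaw 1.323 len 748 wid 54
side wood [586.   23.6] [-0.3765 -2.2851] yaw 1.389 len 817 wid 62
side wood [203.2  50.8] [ 1.6331 -1.3639] yaw 1.896 len 1829 wid 716
side blue [254.2 282.4] [0.6292 0.2152] yaw 0.034 len 119 wid 67
side blue [317.  178.4] [ 0.6232 -0.2358] yaw 3.071 len 148 wid 107
side blue [473.9 109.5] [ 0.2001 -1.0075] yaw 1.553 len 826 wid 81
```

```bash
cat >> vis.py <<'E'
T={"short":((250.5,213.8),(261.6,283.8),.031),"medium":((348.3,200.6),(282.9,222.5),.114),"long":((446.2,208.3),(315.8,178.4),-.071)}
W={"short":84,"medium":109,"long":134}
C={k:tri(a,b)[0] for k,(a,b,_) in T.items()}
def intray(n,im,k):  # wood blobs inside tray k -> px centres, tray-frame pose
    cx,cy=C[k][:2]; a=T[k][2]; R=np.array([[np.cos(a),-np.sin(a)],[np.sin(a),np.cos(a)]])
    q=np.array([[1,1],[1,-1],[-1,-1],[-1,1]])*[.074,W[k]/2000-.003]
    m=np.zeros(im.shape[:2],np.uint8); cv2.fillPoly(m,[np.int32(proj(n,np.c_[q@R.T+[cx,cy],np.full(4,.017)]).round())],255)
    r=[]
    for c,kk in blobs(masks(im)[0]&m,60):
        p,y,l,w=handle(kk,n,.017); r.append((c,R.T@(p-[cx,cy]),(y-a-np.pi/2+1.57)%np.pi-1.57,l,w))
    return r
E
python3 - <<'E'
from vis import *
for k in T: print(k,tri(*T[k][:2]))
for nm,a,b in(("short1",(172.2,289.4),(316.8,367.4)),("longA",(270.7,306.9),(365.3,288.9)),("med1",(355.3,288),(365,231.1)),("longB",(415.7,290.4),(377.6,201.2)),("block",(510.5,291.3),(392.6,160.5))): print(nm,tri(a,b))
I={n:cv2.imread(f"pics/{n}0.png")[...,::-1].copy() for n in("top","side")}
for k in("short","medium"):
    r=[intray(n,I[n],k) for n in I]; print(k,r)
    if r[0] and r[1]: print(tri(r[0][0][0],r[1][0][0]))
E
```

```text
short (array([0.6117, 0.2204, 0.0102]), np.float64(0.00046437847572341915))
medium (array([ 0.6418, -0.0032,  0.0085]), np.float64(0.0009399149571878204))
long (array([ 0.6232, -0.2285,  0.0088]), np.float64(0.0010588700051374588))
short1 (array([0.4398, 0.3975, 0.0116]), np.float64(0.0010239234844419487))
longA (array([0.3997, 0.1738, 0.008 ]), np.float64(0.0016001085985034992))
med1 (array([ 0.4408, -0.0172,  0.0133]), np.float64(0.002455510549494505))
longB (array([ 0.435 , -0.1535,  0.0139]), np.float64(0.0010585602709459272))
block (array([ 0.4309, -0.3686,  0.0214]), np.float64(0.0006932061039419776))
short [[(array([251.0412, 238.1031]), array([-0.0547, -0.0018]), np.float64(-0.03605827501644199), 70.43097686767578, 20.423524856567383)], [(array([279.1421, 279.4165]), array([ 0.0041, -0.0094]), np.float64(1.4385440074145202), 147.80068969726562, 80.39500427246094)]]
(array([0.5628, 0.2183, 0.0319]), np.float64(0.0173893895690971))
medium [[(array([344.2827, 189.4136]), array([ 0.0275, -0.0002]), np.float64(-0.1182746398656862), 91.26544189453125, 18.48211669921875)], [(array([278.5397, 214.4841]), array([ 0.0012, -0.0004]), np.float64(1.5513985498410203), 149.0794677734375, 107.40277862548828)]]
(array([0.6562, 0.0052, 0.0365]), np.float64(0.01295347690389481))
```

```bash
python3 -m pendant '[[2.5,4.3,-1.2,0,0,7.8,0.6],[2.5,4.3,-1.2,0,0,7.8,0.6],[2.5,4.3,-1.2,0,0,7.8,0.6],[2.5,4.3,-1.2,0,0,7.8,0.6],[2.5,4.3,-1.2,0,0,7.8,0.6],[2.5,4.3,-1.2,0,0,7.8,0.6],[2.5,4.3,-1.2,0,0,7.8,0.6],[2.3,4.1,-1.2,0,0,7.5,0.6]]'
python3 -m pendant '[[0,0,0,0,0,0,0.6],[0,0,0,0,0,0,0.6]]'
cat > go.py <<'E'
import sys
from vis import *
# target: x y z yaw (world)  or  tray name, tray x, z
a=sys.argv[1:]
if a[0] in T:
    c,s=np.cos(T[a[0]][2]),np.sin(T[a[0]][2]); r=float(a[1]); t=[C[a[0]][0]+c*r,C[a[0]][1]+s*r,float(a[2]),T[a[0]][2]+np.pi/2]
else: t=list(map(float,a))
o=robot.get_obs(); d=(t[3]-o["ee_rot"][2]+np.pi/2)%np.pi-np.pi/2
print("t",round(o["time"],2),"cm",((np.array(t[:3])-o["tool_pos"])*100).round(2),"deg",round(np.rad2deg(d),2),"now",o["tool_pos"],o["ee_rot"],"w",round(o["width"],4),"q6",round(o["joint_positions"][5],2))
E
python3 go.py .435 -.1535 .016 1.53
```

```text
time: 0.9
tool_pos: [0.4316, -0.1591, 0.1217]
ee_rot: [3.141, -0.0, 1.535]
wrist_force: [0.7, -0.2, -0.1]
width: 0.0566
finger_force: 0.0
time: 1.1
tool_pos: [0.4309, -0.1602, 0.1217]
ee_rot: [-3.14, 0.0, 1.532]
wrist_force: [-0.7, -0.6, -0.1]
width: 0.0567
finger_force: 0.0
t 1.1 cm [  0.41   0.67 -10.57] deg -0.09 now [ 0.4309 -0.1602  0.1217] [-3.1399  0.      1.5316] w 0.0567 q6 -0.44
```

```bash
python3 -m pendant '[[0.4,0.7,-2.5,0,0,0,0.6],[0,0,-3.2,0,0,0,0.6],[0,0,-3,0,0,0,0.6],[0,0,-1.8,0,0,0,0.6],[0,0,0,0,0,0,0.6]]'
python3 -m pendant '[[0,0,0,0,0,0,0],[0,0,0,0,0,0,0],[0,0,0,0,0,0,0],[0,0,0,0,0,0,0]]'
python3 -m pendant '[[0,0,2,0,0,0,0],[0,0,3,0,0,0,0],[0,0,3,0,0,0,0],[0,0,0,0,0,0,0]]'
python3 go.py long 0.038 .03
```

```text
time: 1.6
tool_pos: [0.4323, -0.1549, 0.0148]
ee_rot: [-3.136, -0.002, 1.526]
wrist_force: [-0.1, 0.2, -0.3]
width: 0.0564
finger_force: 0.0
time: 2.0
tool_pos: [0.4359, -0.1547, 0.0186]
ee_rot: [3.139, 0.001, 1.529]
wrist_force: [0.5, -0.2, -0.3]
width: 0.0281
finger_force: 0.0
time: 2.4
tool_pos: [0.4384, -0.1556, 0.1027]
ee_rot: [3.132, 0.004, 1.53]
wrist_force: [0.3, -1.0, 1.7]
width: 0.0001
finger_force: 0.0
t 2.4 cm [22.27 -7.56 -7.27] deg -1.72 now [ 0.4384 -0.1556  0.1027] [3.1317 0.0044 1.5299] w 0.0001 q6 -0.42
```

The fingers close at about 70 mm/s, so I lifted too early. I'll reopen and re-measure that handle.

```bash
python3 -m pendant '[[-4,-4,1,0,0,0,0.5],[-4,-4,1,0,0,0,0.5],[-4,-4,0,0,0,0,0.5],[0,0,0,0,0,0,0.5]]' | head -2
cat > look.py <<'E'
from vis import *
r={}
for n in("top","side"):
    im=imaging.snapshot(n); cv2.imwrite(f"pics/{n}_{robot.get_obs()['time']:.1f}.png",im[...,::-1])
    for c,k in blobs(masks(im)[0],60):
        p,a,l,h=handle(k,n)
        if .33<p[0]<.55 and -.3<p[1]<.5 and l>55 and l<160: print(n,c.round(1),p,"yaw %.3f len %.0f wid %.0f"%(a,l,h))
    for k in T:
        for q in (intray(n,im,k) if n=="top" else []): print(k,*q)
E
python3 look.py; python3 go.py .435 -.1535 .016 1.53
```

```text
time: 2.8
tool_pos: [0.3265, -0.2626, 0.1144]
top [270.7 306.9] [0.4006 0.1731] yaw 1.811 len 129 wid 28
top [415.9 290.3] [ 0.4356 -0.1547] yaw 1.534 len 128 wid 28
top [172.2 289.4] [0.4401 0.3973] yaw 1.570 len 80 wid 29
top [355.3 288. ] [ 0.4428 -0.016 ] yaw 0.834 len 103 wid 28
short [251.0564 238.0821] [-0.0547 -0.0018] -0.03605827501644199 70.43097686767578 20.424312591552734
medium [344.1444 189.4439] [ 0.0275 -0.0002] -0.11830872832763917 91.26529693603516 18.481088638305664
side [316.8 367.6] [0.4395 0.3938] yaw 1.550 len 88 wid 27
side [365.3 289.1] [0.3999 0.1719] yaw 1.811 len 143 wid 28
side [364.9 231.2] [ 0.4411 -0.0193] yaw 0.777 len 113 wid 40
t 2.9 cm [10.57 10.59 -9.81] deg 0.21 now [ 0.3293 -0.2594  0.1141] [-3.1415 -0.001   1.5263] w 0.0368 q6 -0.76
```

```bash
python3 -m pendant '[[3.5,3.5,-1,0,0,0,0.5],[3.5,3.5,-1,0,0,0,0.5],[3.5,3.5,-1,0,0,0,0.5],[0,0,-2,0,0,0,0.5],[0,0,-1,0,0,0,0.5],[0,0,0,0,0,0,0.5]]' | head -2
python3 go.py .435 -.154 .017 1.53
```

```text
time: 3.5
tool_pos: [0.4329, -0.1532, 0.0528]
t 3.5 cm [ 0.21 -0.08 -3.58] deg -0.11 now [ 0.4329 -0.1532  0.0528] [-3.137  -0.0021  1.532 ] w 0.047 q6 -0.42
```

```bash
python3 -m pendant '[[0.2,0,-1.8,0,0,0,0.5],[0,0,-1.8,0,0,0,0.5],[0,0,0,0,0,0,0.2],[0,0,0,0,0,0,0],[0,0,0,0,0,0,0],[0,0,0,0,0,0,0],[0,0,0,0,0,0,0],[0,0,0,0,0,0,0]]'
python3 -m pendant '[[0,0,2,0,0,0,0],[0,0,3,0,0,0,0],[0,0,3,0,0,0,0],[0,0,0,0,0,0,0]]'
python3 go.py long 0.038 .03
```

```text
time: 4.3
tool_pos: [0.4368, -0.1558, 0.0205]
ee_rot: [3.14, 0.001, 1.53]
wrist_force: [-1.9, -0.1, 6.5]
width: 0.0216
finger_force: 30.0
time: 4.7
tool_pos: [0.439, -0.1564, 0.1036]
ee_rot: [3.133, 0.004, 1.53]
wrist_force: [0.6, -0.5, -0.8]
width: 0.0213
finger_force: 30.0
t 4.7 cm [22.21 -7.48 -7.36] deg -1.72 now [ 0.439  -0.1564  0.1036] [3.1328 0.0035 1.5297] w 0.0213 q6 -0.42
```

```bash
python3 -m pendant '[[3.7,-1.2,0,0,0,-0.3,0],[3.7,-1.2,0,0,0,-0.3,0],[3.7,-1.2,0,0,0,-0.3,0],[3.7,-1.3,0,0,0,-0.3,0],[3.7,-1.3,0,0,0,-0.3,0],[3.7,-1.3,0,0,0,-0.2,0],[0,0,-2,0,0,0,0],[0,0,0,0,0,0,0]]' | head -3
python3 go.py long 0.038 .028
```

```text
time: 5.5
tool_pos: [0.6562, -0.2291, 0.0726]
ee_rot: [-3.132, -0.004, 1.5]
t 5.5 cm [ 0.49 -0.2  -4.46] deg -0.02 now [ 0.6562 -0.2291  0.0726] [-3.1323 -0.0036  1.5001] w 0.0216 q6 -0.35
```

```bash
python3 -m pendant '[[0.4,-0.2,-1.5,0,0,0,0],[0,0,-1.5,0,0,0,0],[0,0,-1,0,0,0,0],[0,0,0,0,0,0,0],[0,0,0,0,0,0,0]]'
python3 go.py long 0.038 .028
```

```text
time: 6.0
tool_pos: [0.6618, -0.232, 0.0391]
ee_rot: [-3.141, -0.0, 1.5]
wrist_force: [-1.1, -0.6, -0.4]
width: 0.0212
finger_force: 30.0
t 6.0 cm [-0.07  0.08 -1.11] deg -0.01 now [ 0.6618 -0.232   0.0391] [-3.1414 -0.0002  1.5   ] w 0.0212 q6 -0.35
```

```bash
python3 -m pendant '[[0,0,-0.5,0,0,0,0],[0,0,-0.5,0,0,0,0],[0,0,0,0,0,0,0],[0,0,0,0,0,0,0]]'
python3 -m pendant '[[0,0,0,0,0,0,0.45],[0,0,0,0,0,0,0.45],[0,0,0,0,0,0,0.45],[0,0,0,0,0,0,0.45]]'
python3 -m pendant '[[0,0,2,0,0,0,0.45],[0,0,4,0,0,0,0.5],[0,0,4,0,0,0,0.6],[0,0,0,0,0,0,0.6]]' | head -2
python3 go.py .4 .1736 .10 1.812
```

```text
time: 6.4
tool_pos: [0.662, -0.2321, 0.029]
ee_rot: [-3.141, -0.0, 1.5]
wrist_force: [0.4, -0.5, -0.7]
width: 0.0217
finger_force: 30.0
time: 6.8
tool_pos: [0.6623, -0.2322, 0.0294]
ee_rot: [3.141, 0.0, 1.5]
wrist_force: [-0.4, -0.7, -0.3]
width: 0.0423
finger_force: 0.0
time: 7.2
tool_pos: [0.6658, -0.2337, 0.1382]
t 7.2 cm [-26.58  40.73  -3.82] deg 17.88 now [ 0.6658 -0.2337  0.1382] [3.1274 0.0051 1.5   ] w 0.0558 q6 -0.35
```

```bash
python3 -m pendant '[[-2.2,3.4,-0.3,0,0,1.5,0.5],[-2.2,3.4,-0.3,0,0,1.5,0.5],[-2.2,3.4,-0.3,0,0,1.5,0.5],[-2.2,3.4,-0.3,0,0,1.5,0.5],[-2.2,3.4,-0.3,0,0,1.5,0.5],[-2.2,3.4,-0.3,0,0,1.5,0.5]]' | head -2
python3 -m pendant '[[-2.2,3.4,-0.3,0,0,1.5,0.5],[-2.2,3.4,-0.3,0,0,1.5,0.5],[-2.2,3.4,-0.3,0,0,1.5,0.5],[-2.2,3.4,-0.3,0,0,1.5,0.5],[-2.2,3.4,-0.3,0,0,1.5,0.5],[-2.2,3.4,-0.3,0,0,1.5,0.5],[0,0,-2,0,0,0,0.5],[0,0,0,0,0,0,0.5]]' | head -2
python3 look.py; python3 go.py .4 .1736 .018 1.812
```

```text
time: 7.8
tool_pos: [0.5288, -0.0268, 0.1104]
time: 8.6
tool_pos: [0.3955, 0.1761, 0.0706]
top [172.1 289.4] [0.4413 0.3973] yaw 1.571 len 81 wid 27
top [355.4 288.1] [ 0.4427 -0.016 ] yaw 0.834 len 104 wid 28
short [250.959  238.1385] [-0.0547 -0.0018] -0.03605827501644199 70.43097686767578 20.423524856567383
medium [344.0765 189.4754] [ 0.0275 -0.0002] -0.11834294994764671 91.26513671875 18.480098724365234
long [445.014  191.5088] [0.0387 0.0026] 0.00305051005106427 118.68494415283203 21.827129364013672
side [316.8 367.6] [0.4397 0.3948] yaw 1.563 len 89 wid 26
side [365.4 288.6] [0.3993 0.1732] yaw 1.793 len 146 wid 26
side [369.6 229.4] [ 0.4285 -0.0308] yaw 0.278 len 62 wid 28
t 8.7 cm [ 0.22 -0.2  -5.48] deg -0.12 now [0.3978 0.1756 0.0728] [-3.1406  0.0003  1.8141] w 0.0469 q6 0.04
```

```bash
python3 -m pendant '[[0.2,-0.2,-1.5,0,0,0,0.5],[0,0,-2,0,0,0,0.5],[0,0,-2,0,0,0,0.5],[0,0,0,0,0,0,0.5],[0,0,0,0,0,0,0.3],[0,0,0,0,0,0,0],[0,0,0,0,0,0,0]]'
python3 -m pendant '[[0,0,0,0,0,0,0],[0,0,0,0,0,0,0],[0,0,0,0,0,0,0]]'
python3 -m pendant '[[0,0,2,0,0,0,0],[0,0,3,0,0,0,0],[0,0,3,0,0,0,0],[0,0,0,0,0,0,0]]'|tail -2
python3 go.py long -0.038 .028
```

```text
time: 9.4
tool_pos: [0.4013, 0.174, 0.0195]
ee_rot: [3.139, -0.0, 1.814]
wrist_force: [-0.3, 0.8, -0.2]
width: 0.0265
finger_force: 0.0
time: 9.7
tool_pos: [0.401, 0.174, 0.0193]
ee_rot: [3.139, 0.0, 1.814]
wrist_force: [-1.2, -1.0, 6.1]
width: 0.0218
finger_force: 30.0
width: 0.0219
finger_force: 30.0
t 10.1 cm [ 18.23 -40.06  -7.42] deg -18.02 now [0.403  0.1748 0.1022] [ 3.1326 -0.0005  1.8144] w 0.0219 q6 0.04
```

```bash
python3 -m pendant '[[1.8,-4,0,0,0,-1.8,0],[1.8,-4,0,0,0,-1.8,0],[1.8,-4,0,0,0,-1.8,0],[1.8,-4,0,0,0,-1.8,0],[1.8,-4,0,0,0,-1.8,0],[1.8,-4,0,0,0,-1.8,0]]' | head -2
python3 -m pendant '[[1.8,-4,0,0,0,-1.8,0],[1.8,-4,0,0,0,-1.8,0],[1.8,-4,0,0,0,-1.8,0],[1.8,-4,0,0,0,-1.8,0],[0,0,-2.5,0,0,0,0],[0,0,0,0,0,0,0],[0,0,0,0,0,0,0]]'|head -2
python3 go.py long -0.038 .028
```

```text
time: 10.7
tool_pos: [0.5076, -0.0675, 0.096]
time: 11.4
tool_pos: [0.5786, -0.225, 0.0706]
t 11.4 cm [ 0.67 -0.08 -4.26] deg -0.03 now [ 0.5786 -0.225   0.0706] [-3.137  -0.0023  1.5002] w 0.0213 q6 -0.39
```

```bash
python3 -m pendant '[[0.6,-0.1,-1,0,0,0,0],[0,0,-1.5,0,0,0,0],[0,0,-1,0,0,0,0],[0,0,0,0,0,0,0],[0,0,0,0,0,0,0]]'|tail -4
python3 go.py long -0.038 .028
```

```text
ee_rot: [-3.141, -0.0, 1.5]
wrist_force: [0.5, -0.7, -0.5]
width: 0.0214
finger_force: 30.0
t 11.9 cm [-0.05  0.09 -0.95] deg -0.03 now [ 0.5858 -0.2267  0.0375] [-3.1406 -0.0004  1.5003] w 0.0214 q6 -0.39
```

```bash
python3 -m pendant '[[0,0,-0.5,0,0,0,0],[0,0,-0.4,0,0,0,0],[0,0,0,0,0,0,0],[0,0,0,0,0,0,0],[0,0,0,0,0,0,0.45],[0,0,0,0,0,0,0.45],[0,0,0,0,0,0,0.45],[0,0,0,0,0,0,0.45]]'
python3 -m pendant '[[0,0,2,0,0,0,0.45],[0,0,3.5,0,0,0,0.5],[0,0,3.5,0,0,0,0.5],[0,0,0,0,0,0,0.5]]' | head -2
python3 go.py .4412 -.017 .07 .828
```

```text
time: 12.7
tool_pos: [0.5863, -0.2272, 0.0294]
ee_rot: [3.141, 0.0, 1.5]
wrist_force: [0.4, 0.1, -0.8]
width: 0.0423
finger_force: 0.0
time: 13.1
tool_pos: [0.5895, -0.2287, 0.1263]
t 13.1 cm [-14.83  21.17  -5.63] deg -38.5 now [ 0.5895 -0.2287  0.1263] [3.1298 0.0047 1.5   ] w 0.0474 q6 -0.39
```

```bash
python3 -m pendant '[[-2.1,3,-0.5,0,0,-5.5,0.5],[-2.1,3,-0.5,0,0,-5.5,0.5],[-2.1,3,-0.5,0,0,-5.5,0.5],[-2.1,3,-0.5,0,0,-5.5,0.5],[-2.1,3,-0.8,0,0,-5.5,0.5],[-2.1,3,-0.8,0,0,-5.5,0.5],[-2.1,3,-2,0,0,-5.5,0.5],[0,0,0,0,0,0,0.5]]' | head -2
python3 look.py; python3 go.py .4412 -.017 .018 .828
```

```text
time: 13.9
tool_pos: [0.4331, -0.0138, 0.0586]
top [172.1 289.4] [0.4401 0.3962] yaw 1.570 len 78 wid 29
short [250.8763 238.1546] [-0.0547 -0.0018] -0.03605827501644199 70.43097686767578 20.423524856567383
medium [344.1444 189.4439] [ 0.0275 -0.0002] -0.11830872832763917 91.26529693603516 18.481088638305664
long [447.3768 223.888 ] [-0.0373 -0.0035] -0.014841271942360512 122.61563873291016 22.75834083557129
long [444.9172 191.4276] [0.0387 0.0026] -0.004219120776524976 118.75951385498047 21.640893936157227
side [316.8 367.5] [0.4397 0.3941] yaw 1.560 len 88 wid 26
side [363.7 232.3] [ 0.4415 -0.0182] yaw 0.840 len 112 wid 34
t 14.0 cm [ 0.3  -0.03 -4.41] deg -0.13 now [ 0.4382 -0.0167  0.0621] [-3.1408  0.0011  0.8302] w 0.0469 q6 0.57
```

Both long handles are in place. Next is the medium handle.

```bash
python3 -m pendant '[[0.2,0,-1.4,0,0,0,0.5],[0,0,-2,0,0,0,0.5],[0,0,-1,0,0,0,0.5],[0,0,0,0,0,0,0.5],[0,0,0,0,0,0,0.3],[0,0,0,0,0,0,0],[0,0,0,0,0,0,0]]'|head -3
python3 -m pendant '[[0,0,0,0,0,0,0],[0,0,0,0,0,0,0],[0,0,0,0,0,0,0]]'
python3 -m pendant '[[0,0,2,0,0,0,0],[0,0,3,0,0,0,0],[0,0,3,0,0,0,0],[0,0,0,0,0,0,0]]'|tail -2
python3 go.py medium -0.038 .028
```

```text
time: 14.7
tool_pos: [0.442, -0.0174, 0.0201]
ee_rot: [3.14, -0.001, 0.828]
time: 15.0
tool_pos: [0.4418, -0.0173, 0.0199]
ee_rot: [3.14, -0.001, 0.828]
wrist_force: [-0.5, 0.5, 4.2]
width: 0.0212
finger_force: 30.0
width: 0.0217
finger_force: 30.0
t 15.4 cm [16.01  1.   -7.53] deg 49.08 now [ 0.444  -0.0175  0.1033] [ 3.1343 -0.0048  0.8281] w 0.0217 q6 0.58
```

```bash
python3 -m pendant '[[2.3,0.1,0,0,0,7,0],[2.3,0.1,0,0,0,7,0],[2.3,0.1,0,0,0,7,0],[2.3,0.2,0,0,0,7,0],[2.3,0.2,0,0,0,7,0],[2.3,0.2,0,0,0,7,0],[2.3,0.1,-1.5,0,0,7,0],[0,0,-1.5,0,0,0,0]]' | head -2
python3 -m pendant '[[0,0,0,0,0,0,0],[0,0,0,0,0,0,0]]'|tail -2
python3 go.py medium -0.038 .028
```

```text
time: 16.2
tool_pos: [0.6035, -0.007, 0.0669]
width: 0.0214
finger_force: 30.0
t 16.4 cm [ 0.39 -0.05 -3.93] deg 0.16 now [ 0.6002 -0.007   0.0673] [-3.1376 -0.0008  1.682 ] w 0.0214 q6 -0.22
```

```bash
python3 -m pendant '[[0.3,0,-1,0,0,0,0],[0,0,-1.2,0,0,0,0],[0,0,-0.8,0,0,0,0],[0,0,0,0,0,0,0],[0,0,0,0,0,0,0]]'|tail -2
python3 go.py medium -0.038 .028
```

```text
width: 0.0217
finger_force: 30.0
t 16.9 cm [-0.07 -0.04 -1.07] deg 0.09 now [ 0.6048 -0.0071  0.0387] [-3.1409 -0.0001  1.6832] w 0.0217 q6 -0.22
```

```bash
python3 -m pendant '[[0,0,-0.5,0,0,0,0],[0,0,-0.5,0,0,0,0],[0,0,0,0,0,0,0],[0,0,0,0,0,0,0],[0,0,0,0,0,0,0.45],[0,0,0,0,0,0,0.45],[0,0,0,0,0,0,0.45],[0,0,0,0,0,0,0.45]]'
python3 -m pendant '[[0,0,2,0,0,0,0.45],[0,0,3.5,0,0,0,0.5],[0,0,3.5,0,0,0,0.5],[0,0,0,0,0,0,0.5]]' | head -2
python3 go.py .4399 .3968 .09 1.57
```

```text
time: 17.7
tool_pos: [0.6053, -0.0072, 0.0294]
ee_rot: [3.141, 0.0, 1.683]
wrist_force: [-1.0, -0.3, 0.5]
width: 0.0422
finger_force: 0.0
time: 18.1
tool_pos: [0.6089, -0.0075, 0.1261]
t 18.1 cm [-16.9   40.43  -3.61] deg -6.49 now [ 0.6089 -0.0075  0.1261] [3.1293 0.0027 1.6833] w 0.0469 q6 -0.22
```

```bash
python3 -m pendant '[[-1.7,4,-0.1,0,0,-0.7,0.5],[-1.7,4,-0.1,0,0,-0.7,0.5],[-1.7,4,-0.1,0,0,-0.7,0.5],[-1.7,4,-0.1,0,0,-0.7,0.5],[-1.7,4,-0.1,0,0,-0.7,0.5]]' | head -2
python3 -m pendant '[[-1.7,4,-0.1,0,0,-0.6,0.5],[-1.7,4,-0.1,0,0,-0.6,0.5],[-1.7,4,-0.1,0,0,-0.6,0.5],[-1.7,4,-0.1,0,0,-0.6,0.5],[-1.6,4.4,-0.1,0,0,-0.6,0.5],[0,0,-3,0,0,0,0.5],[0,0,-1,0,0,0,0.5],[0,0,0,0,0,0,0.5]]' | head -2
python3 look.py; python3 go.py .4399 .3968 .018 1.57
```

```text
time: 18.6
tool_pos: [0.5188, 0.1941, 0.1131]
time: 19.4
tool_pos: [0.4344, 0.3952, 0.0657]
top [176.7 289.4] [0.4404 0.3869] yaw 1.582 len 55 wid 25
short [251.0933 238.114 ] [-0.0547 -0.0018] -0.03605827501644199 70.43097686767578 20.423524856567383
medium [347.8317 216.9615] [-0.037   0.0024] -0.0007929918352316268 92.98043060302734 21.081417083740234
medium [343.9785 189.4785] [ 0.0263 -0.    ] -0.11832563940056118 91.26522827148438 20.782451629638672
long [447.2328 223.913 ] [-0.0375 -0.0035] -0.013232988960061753 122.74781799316406 22.62299156188965
long [445.1759 191.5414] [0.0389 0.0025] -0.0017145509293601258 118.82514953613281 22.057600021362305
side [317.1 367.4] [0.4393 0.3939] yaw 1.578 len 89 wid 24
t 19.5 cm [ 0.34  0.09 -5.09] deg 0.1 now [0.4365 0.3959 0.0689] [-3.1411  0.0007  1.5683] w 0.0466 q6 0.64
```

```bash
python3 -m pendant '[[0.2,0.1,-1.5,0,0,0,0.5],[0,0,-2,0,0,0,0.5],[0,0,-1.6,0,0,0,0.5],[0,0,0,0,0,0,0.5],[0,0,0,0,0,0,0.3],[0,0,0,0,0,0,0],[0,0,0,0,0,0,0]]'|head -3
python3 -m pendant '[[0,0,0,0,0,0,0],[0,0,0,0,0,0,0],[0,0,0,0,0,0,0]]'
python3 -m pendant '[[0,0,2,0,0,0,0],[0,0,3,0,0,0,0],[0,0,3,0,0,0,0],[0,0,0,0,0,0,0]]'|tail -2
python3 go.py short 0.025 .028
```

```text
time: 20.2
tool_pos: [0.439, 0.3984, 0.0196]
ee_rot: [3.139, -0.002, 1.57]
time: 20.5
tool_pos: [0.4389, 0.3983, 0.0193]
ee_rot: [3.14, -0.001, 1.57]
wrist_force: [0.5, -0.0, 3.6]
width: 0.0214
finger_force: 30.0
width: 0.0216
finger_force: 30.0
t 20.9 cm [ 19.63 -17.86  -7.52] deg 1.83 now [0.4404 0.3998 0.1032] [ 3.1341 -0.0058  1.5699] w 0.0216 q6 0.64
```

```bash
python3 -m pendant '[[3.3,-3,0,0,0,0.3,0],[3.3,-3,0,0,0,0.3,0],[3.3,-3,0,0,0,0.3,0],[3.3,-3,0,0,0,0.3,0],[3.3,-3,0,0,0,0.3,0],[3.2,-2.9,0,0,0,0.3,0],[0,0,-2.5,0,0,0,0],[0,0,0,0,0,0,0]]' | head -2
python3 -m pendant '[[0,0,0,0,0,0,0]]'|tail -2
python3 go.py short 0.025 .028
```

```text
time: 21.7
tool_pos: [0.6326, 0.2167, 0.0669]
width: 0.0215
finger_force: 30.0
t 21.8 cm [ 0.33  0.23 -4.27] deg 0.02 now [0.6334 0.2188 0.0707] [-3.1367  0.0007  1.6014] w 0.0215 q6 0.22
```

```bash
python3 -m pendant '[[0.3,0.2,-1,0,0,0,0],[0,0,-1.5,0,0,0,0],[0,0,-0.8,0,0,0,0],[0,0,0,0,0,0,0],[0,0,0,0,0,0,0]]'|tail -2
python3 go.py short 0.025 .028
```

```text
width: 0.0212
finger_force: 30.0
t 22.3 cm [-0.1   0.01 -1.17] deg 0.01 now [0.6377 0.221  0.0397] [-3.1409  0.0002  1.6016] w 0.0212 q6 0.22
```

```bash
python3 -m pendant '[[0,0,-0.6,0,0,0,0],[0,0,-0.5,0,0,0,0],[0,0,0,0,0,0,0],[0,0,0,0,0,0,0],[0,0,0,0,0,0,0.45],[0,0,0,0,0,0,0.45],[0,0,0,0,0,0,0.45],[0,0,0,0,0,0,0.45]]'|head -3
python3 -m pendant '[[0,0,2,0,0,0,0.45],[0,0,3.5,0,0,0,0.5],[0,0,3.5,0,0,0,0.5],[-3,-2,2,0,0,0,0.5],[-4,-2,1,0,0,0,0.5],[-4,-2,0,0,0,0,0.5],[-4,-2,0,0,0,0,0.5],[-4,-2,0,0,0,0,0.5]]' | head -2
python3 -m pendant '[[-4,-2,0,0,0,0,0.5],[-4,-2,0,0,0,0,0.5],[0,0,0,0,0,0,0.5],[0,0,0,0,0,0,0.5],[0,0,0,0,0,0,0.5]]' | head -2
python3 look.py
python3 - <<'E'
import cv2,glob
f=[max(glob.glob(f"pics/{n}_[0-9]*.png"),key=lambda s:float(s.split("_")[1][:-4])) for n in("top","side")]; print(f)
a=cv2.imread(f[0])[60:360,130:570];b=cv2.imread(f[1])[100:400,150:450]
cv2.imwrite("pics/fin.png",cv2.hconcat([cv2.resize(a,(500,341)),cv2.resize(b,(300,341))]))
E
```

```text
time: 23.1
tool_pos: [0.6383, 0.2209, 0.0294]
ee_rot: [3.141, -0.0, 1.601]
time: 23.9
tool_pos: [0.4466, 0.1202, 0.1494]
time: 24.4
tool_pos: [0.3693, 0.0811, 0.1498]
short [250.9949 238.0964] [-0.0547 -0.0018] -0.03605827501644199 70.43097686767578 20.42894172668457
short [252.8497 202.2591] [ 0.0269 -0.0048] 0.018387814750436826 68.93629455566406 21.436649322509766
medium [347.6837 216.893 ] [-0.037   0.0024] -0.0035050385760706515 92.99752044677734 21.36728858947754
medium [344.0938 189.3594] [ 0.0263 -0.    ] -0.11825732931860067 91.26553344726562 20.781892776489258
long [447.2757 223.9034] [-0.0374 -0.0035] -0.013232988960061753 122.74781799316406 22.808855056762695
long [444.9241 191.4483] [0.0387 0.0026] -0.006522089329171088 118.78182220458984 21.777915954589844
['pics/top_24.4.png', 'pics/side_24.5.png']
```

View pics/fin.png

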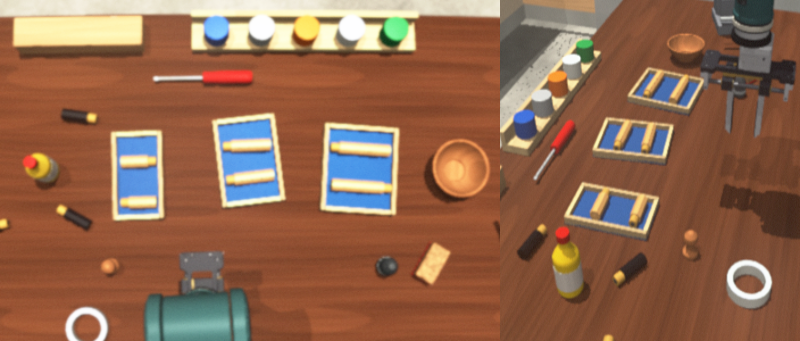

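The final crop shows two handles lying flat in each tray, for example the short pair at about (138,161) and (138,202). There are gaps to the walls, the bystanders stand where they were, and the arm is clear.

```bash
python3 -c "
from bench import robot
print(robot.close_job())"
```

```text
the job is handed in; nothing more can be done
None
```

All six handles were measured in the right trays from the top camera (middles within 5 mm of the centre line and 55 mm along the row, at most 0.12 rad off straight), with no bystander visibly moved; I handed the job in at about 24.5 s without re-measuring the placed handles' height from two views, and the hand-in returned no verdict.

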